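Clamp a fresh test tile in the fettling jig

TASK

Lift the terracotta T-shaped test tile out of the plaster mould and lay it gently, base down, in the open nest of the fettling jig, between the jaw and the fence. Then swing the jig's cam lever round to the cam's high point (lever over the red mark), where the jaw is driven furthest and grips the tile, and finish still holding the lever there, because it springs open when let go. Leave the other things on the bench as they are.

Things in the scene. Friction and masses are not known exactly. Their poses are not given: they have to be found in the camera images.
- tile: Fresh terracotta-red T-shaped tile, 110 to 200 g. Base 70 (its x) x 60 (y) x 12 mm thick; on its middle an upright fin 50 mm long (x), 14 mm thick (y), top 50 mm above the underside. Same after a half turn. Origin: centre of the underside, z up. Lies loose in the mould, about 4 mm play all round, square to it within 0.02 rad. Take it by the fin.
- mould: White plaster press mould on a plywood bat (150 x 140 mm), fixed to the bench. Open cavity 78 (x) x 68 (y) mm, 10 mm deep: floor 36 mm, rim 46 mm above the bench; the tile's fin stands 40 mm above the rim. Origin: centre of the underside, on the bench. (A like mould, empty, stands at the back of the bench: not this one.)
- jig: Fettling jig, fixed to the bench: aluminium plate 220 (x) x 140 (y) x 16 mm. Origin: centre of the plate's underside, on the bench; z up. Along its x: lever pivot at -55.6 mm, sliding jaw (open: orange pad face at -5 mm), nest for the tile, steel fence (face at +75 mm, top 33 mm above the bench).
- nest (a point): Centre of the open nest's floor (jig x +35, y 0, plate top z 16 mm), axes as the jig's. Nest 80 mm long (x) and 72 mm wide (y) between two low strips (tops 24 mm above the bench). Lay the tile's origin here with its x along the jig's x, either way round: about 5 mm play at each end, 6 mm at each side.
- cam_lever (a joint): Lever angle, rad, growing clockwise seen from above. 0: at rest, jaw open, lever towards the jig's -y side. 1.9: cam's high point, jaw furthest forward, lever pointing along the jig's -x over the red line on the plate. Beyond it the jaw goes back; stop at 2.5. The lever points at angle -(1.24 + value) about the jig's z from its +x. It springs back to 0 when let go: 2 to 5 N at the grip.
- cam_pivot (a point): Point on the lever's vertical pivot axis at the height of the middle of the grip, 74 mm above the bench.
- lever_grip: Red upright round grip, 24 mm diameter, 50 mm tall, 100 mm from the pivot axis on the lever's end. It revolves freely on its pin, so fingers that pinch it need not turn with the lever. Origin: its middle, 74 mm above the bench (top 99, foot 49 mm); the flat steel lever, 16 mm wide, lies below it, 36 to 48 mm above the bench. Its own yaw means nothing.
- jaw_pad: Orange-faced sprung pad, 54 mm wide, 16 mm tall, on the front of the sliding jaw. Origin: 4 mm behind its face, 25 mm above the bench. The cam drives the jaw 13.9 mm along the jig's +x at the high point: the pad slides the tile against the fence and presses it there with about 10 N as its spring gives.
- white_tile: White T-shaped glaze test tile of the same shape as tile (70 x 60 x 12 base, fin to 50 mm); origin: centre of its underside; stands on the drying board. Leave it.
- blue_tile: Blue T-shaped glaze test tile of the same shape as tile (70 x 60 x 12 base, fin to 50 mm); origin: centre of its underside; stands on the drying board. Leave it.
- glaze_bottle: Green bottle with white cap, 72 mm diameter, 200 mm tall, upright; origin: centre of the underside. Leave it.
- jug: Turquoise jug, 96 mm diameter, 130 mm tall, with a handle; origin: centre of the underside. Leave it.
- steel_pot: Steel pot, 120 mm diameter, 90 mm tall; origin: centre of the underside. Leave it.
- tape_roll: Roll of brown tape lying flat, 90 mm diameter, 24 mm tall; origin: centre of the underside. Leave it.
- fettling_brush: Brush lying flat; origin on its underside. Leave it.
Things that resemble listed ones, but are neither listed nor needed, are in the scene too. Leave any yellow look-alike of the tile alone.

How it is judged:
On the way, in this order (a step that is already met when the one before it is completed fails the run):
1. the tile is lifted clear of the mould in the fingers (z of tile in the frame of mould above 0.06 m and contact force between the fingers and tile above 0.5 N), for 0.1 s.
2. the tile lies flat in the nest, let go, with the jaw still open (y of tile in the frame of jig between -0.014 and 0.014 m and z of tile in the frame of jig between 0.012 and 0.02 m and angle between tile's own z axis and vertical below 0.1 rad and angle between the x axis of tile and the x axis of jig, either way round below 0.15 rad and contact force between the fingers and tile below 0.1 N and x of tile in the frame of jig between 0.026 and 0.044 m and value of joint cam_lever below 0.3 rad and linear speed of tile below 0.03 m/s), for 0.2 s.
At the end, for the whole second after the job is handed in: Fingers hold the lever grip (over 1 N), lever still, within 0.2 rad of the high point (1.7 to 2.1); pad presses the tile (over 4 N); tile untouched by the fingers, flat on the nest floor (0.1 rad, 4 mm), within 4 mm of the fence and 14 mm of the centre line, square within 0.15 rad (value of joint cam_lever between 1.7 and 2.1 rad and velocity of joint cam_lever between -0.1 and 0.1 rad/s and contact force between the fingers and lever_grip above 1 N and contact force between jaw_pad and tile above 4 N and y of tile in the frame of jig between -0.014 and 0.014 m and z of tile in the frame of jig between 0.012 and 0.02 m and angle between tile's own z axis and vertical below 0.1 rad and angle between the x axis of tile and the x axis of jig, either way round below 0.15 rad and contact force between the fingers and tile below 0.1 N and x of tile in the frame of jig between 0.036 and 0.044 m); the arm keeps its last pose, push and grip.
It fails at once if the tile is dropped or thrown (moves faster than 0.5 m/s with no finger on it) (contact force between the fingers and tile below 0.05 N and linear speed of tile above 0.5 m/s).
It fails at once if another thing on the bench is shifted by more than 30 mm (distance of any of white_tile, blue_tile, glaze_bottle, jug, steel_pot, tape_roll, fettling_brush from where it was at the start of the episode above 0.03 m).
It also fails if it takes over 58 s, if anything falls off the work surface, if the arm or the gripper's body presses on something with over 40 N, if the wrist force passes 120 N, or if a joint passes its speed limit or range.

ROBOT

A 6-joint arm with a two-finger parallel gripper is mounted at the origin on the work surface. World frame = base frame: x ahead of the robot, y to its left, z up, the work surface at z = 0. Lengths are in m, angles in rad, forces in N, time in s.
With the tool pointing down it reaches from about 0.3 to 0.825 m from the base axis. Payload 5.4 kg.
Tool frame: the origin (TCP) lies at the very end of the fingers, on their centre line; the grasp point (between the pads) lies 19 mm behind it (robot.pinch_z is the distance from the TCP to the grasp point, in m); z points along the fingers, x is the direction in which the jaws open and shut, and the axes are right-handed (so a half turn about z gives the same grasp; the last joint's range is limited). The gripper opens to 92 mm and grips with 3 to 60 N. Pads are 20 mm wide; open, the fingers measure 128 mm over their backs; the gripper's body (75 mm by 189 mm) begins 69 mm behind the grasp point.
Start: joints at [0.974, 0.158, 1.597, -0, 1.386, -0.21], TCP at [0.217, 0.532, 0.215] pointing down, gripper open.
Joint ranges: [-2.91, 2.91], [-0.94, 2.29], [0.18, 2.7], [-1.29, 4.43], [0.17, 2.64], [-3, 3]. Speed limits (rad/s): [2.57, 2.57, 3.14, 3.14, 3.14, 3.14].

INTERFACE

Orientations are given as [roll, pitch, yaw] about the fixed x, y, z axes, in that order (R = Rz(yaw) Ry(pitch) Rx(roll)).
In Python, from rig import robot gives the robot as it stands. The module is installed in compiled form; this text tells all that it offers.
- The arm moves only by the shell command python3 -m inch 'ROWS' [OPENING] [FORCE]. ROWS is JSON, a list of rows, each a list of 4 numbers: the shift along the world's x, y, z in m, then the turn about the world's z in degrees. A call has exactly 10 rows; each row shifts and turns the commanded pose from where the row before left it; what a row does not reach is not made up. A row lasts 1/12 s, in which the tool goes at most 41.7 mm and 7.16 degrees, less where a joint would pass 70% of its speed; a pose out of reach is approached as far as the arm can. A call is refused whole if a number of a shift passes 0.0417 or a number of a turn 7.16, either way. A call with a gripper value outside its range is refused whole. OPENING is the opening, from 0 (shut) to 1 (fully open), set as the call begins (- or left out, the last holds). The fingers move at their own pace and stop on an object; FORCE is the grip in N (left out, the last holds). Time passes only in rows, so rows that do not move let the fingers close, or fill a call up. It gives the time, the measured TCP pose, the force and the opening at its end, in the units of the state.
- robot.read_state(): the state, without advancing time (a new reading comes with each control period).
- robot.read_camera(name): name is "scene" or "top"; returns a dict with "pixels" (480x640x3 uint8, red, green, blue), "intrinsics" (3x3 intrinsics, pixels), "R" (3x3) and "t" (3): a world point X has camera coordinates R X + t. Camera axes: x right, y down, z forward; pixel columns grow to the right and rows downward; lengths in m; the calibration is good to about 2 mm. A picture is of the moment at which its call begins. There is no depth.
- robot.sign_off(): hands the job in, once; it reports no verdict.
Trained networks look in a picture, given as the dict that the camera call returned (one of the last four; its "shot" number tells which), for a name from the list of things; names that differ only in an ending like _2 or _b are one class to them, and where a whole thing is asked for, a point or a joint stands for the part that bears it (a point fixed in the world has none). Each returns a list of dicts, best first, with "score" (0 to 1); they miss things now and then, are a little off and sometimes report something else, mostly with a low value. They report only what shows in the picture. A call takes as long as a camera call. They do not tell look-alikes from the thing itself.
- robot.find_in(label, picture): "at" ([x, y, z] in m, in the coordinates of the camera as it stood for that picture, good to about 4 mm: the middle of the surface that is visible of it).
- robot.outline_of(label, picture): "mask" (480x640 bool, what is visible of it).
The state is a dict: "time": time; "joint_positions": joint angles; "joint_vel": joint speeds; "tau": joint torques, N m; "tcp_pos": TCP position; "ee_rot": TCP orientation; "wrist_force": force on the tool from outside, world axes, zero at the start; "wrist_torque": the same for the moment, N m; "opening": finger opening in m.
Only numpy, scipy, OpenCV 4.12 (cv2) and the standard library are available. Lean on these libraries where they do the work, as an engineer would, in place of code of your own. Each camera call takes 0.05 s, during which the arm holds its last target. There are 200 camera calls.

## Working session

There is one attempt and no reset: what is moved stays moved. The work goes in short steps, Python scripts to look and compute and a shell command to move; the robot and the scene stay as the last step left them, time stands still between calls to the robot, and variables do not carry over. Pictures are saved under pics/ and viewed, about 8 in all and at most 12, crops included, and the job is handed in when it is done.

```bash
mkdir -p pics
cat > h.py <<'E'
from rig import robot
import numpy as np, cv2
def shot(c,name=None):
    p=robot.read_camera(c)
    if name: cv2.imwrite('pics/'+name+'.png',p['pixels'][:,:,::-1])
    return p
def w(p,at): return np.array(p['R']).T@(np.array(at)-np.array(p['t']))
def px(p,X):
    c=np.array(p['intrinsics'])@(np.array(p['R'])@np.array(X)+np.array(p['t'])); return c[:2]/c[2]
def ray(p,u,v,z):
    R=np.array(p['R']);C=-R.T@np.array(p['t']);d=R.T@np.linalg.inv(np.array(p['intrinsics']))@[u,v,1]
    return C+d*(z-C[2])/d[2]
E
python3 - <<'E'
from h import *
for c in('top','scene'):
    p=shot(c,c)
    print(c,'cam at',(-np.array(p['R']).T@p['t']).round(3))
    for l in('tile','mould','jig','lever_grip','jaw_pad','cam_lever','glaze_bottle','jug','steel_pot','tape_roll'):
        for r in robot.find_in(l,p)[:4]:
            X=w(p,r['at']);print(l,round(r['score'],2),X.round(3),px(p,X).round())
print(robot.read_state())
E
```

```text
top cam at [0.379 0.003 1.112]
tile 0.76 [0.401 0.152 0.01 ] [252. 322.]
tile 0.59 [0.561 0.193 0.05 ] [235. 256.]
tile 0.59 [0.6   0.025 0.013] [303. 243.]
mould 0.63 [0.559 0.185 0.052] [238. 257.]
jig 0.66 [ 0.572 -0.206  0.011] [394. 253.]
jaw_pad 0.39 [ 0.574 -0.203  0.035] [394. 251.]
jaw_pad 0.22 [0.419 0.028 0.031] [302. 315.]
cam_lever 0.85 [ 0.537 -0.226  0.046] [405. 265.]
cam_lever 0.67 [ 0.572 -0.205  0.014] [393. 253.]
cam_lever 0.59 [ 0.574 -0.204  0.034] [395. 251.]
glaze_bottle 0.56 [0.472 0.486 0.13 ] [ 97. 290.]
jug 0.76 [0.646 0.468 0.078] [121. 220.]
jug 0.54 [ 0.574 -0.205  0.018] [394. 253.]
steel_pot 0.59 [ 0.576 -0.538  0.044] [529. 249.]
tape_roll 0.85 [0.417 0.028 0.03 ] [302. 316.]
tape_roll 0.46 [0.47  0.487 0.131] [ 96. 291.]
tape_roll 0.17 [ 0.574 -0.207  0.033] [395. 251.]
scene cam at [1.153 0.794 0.864]
tile 0.95 [0.578 0.206 0.047] [387. 296.]
tile 0.92 [0.41  0.168 0.01 ] [425. 272.]
tile 0.91 [0.617 0.034 0.008] [332. 274.]
mould 0.94 [0.595 0.238 0.031] [389. 312.]
mould 0.31 [0.579 0.209 0.047] [387. 297.]
jig 0.9 [ 0.582 -0.186  0.011] [300. 22
[... 472 characters left out ...]
[391. 248.]
{'time': 1.1, 'joint_positions': array([ 9.73912943e-01,  1.58357236e-01,  1.59702576e+00, -8.19581362e-06,
        1.38621782e+00, -2.10087791e-01]), 'joint_vel': array([-1.17589454e-03, -1.46790694e-04,  2.37299599e-04,  1.03787458e-04,
        5.77480083e-05, -4.91917548e-04]), 'tau': array([-4.21960913e-04, -3.85570443e+01, -3.22365332e+01,  7.01524992e-02,
        3.07008438e-02, -2.28994134e-05]), 'tcp_pos': array([0.21690085, 0.53248807, 0.21461228]), 'ee_rot': array([3.14158647e+00, 9.65624780e-06, 1.18400224e+00]), 'wrist_force': array([-1.1391626 , -0.70733367,  0.27829198]), 'wrist_torque': array([ 0.05294925, -0.0208827 , -0.01300034]), 'opening': 0.09171393629150502}
```

View pics/top.png

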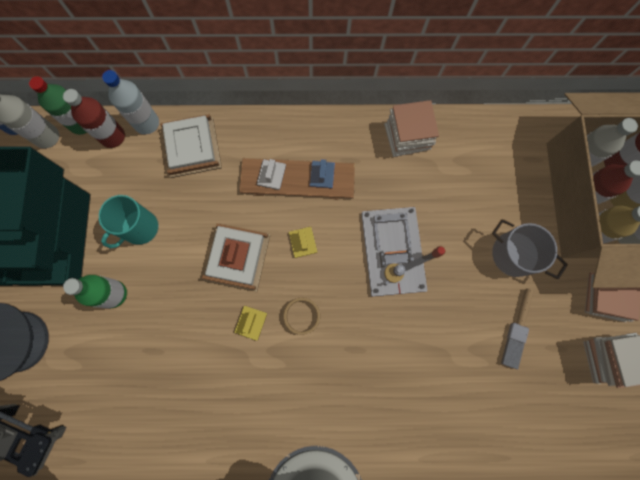

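View pics/scene.png

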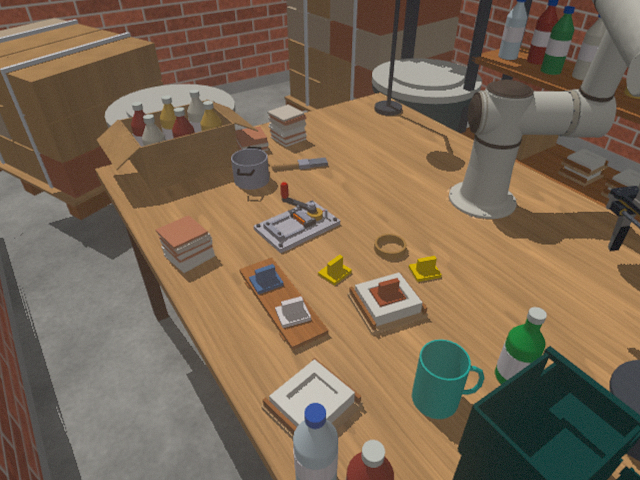

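The top picture shows the terracotta tile in the mould at about (236,255). The jig is at (394,253), with its pivot near (398,270), the red grip at (440,251), and the nest towards the back. Yellow decoys are at (303,243) and (251,322). Next I'll enlarge both for exact corners.

Run:
```python
from h import *
p=shot('top'); I=p['pixels'][:,:,::-1]
a=cv2.resize(I[215:300,195:280],None,fx=4.7,fy=4.7,interpolation=cv2.INTER_CUBIC)
b=cv2.resize(I[200:302,355:457],None,fx=3.92,fy=3.92,interpolation=cv2.INTER_CUBIC)[:a.shape[0]]
cv2.imwrite('pics/crop.png',np.hstack([a,b])); print(a.shape,b.shape)
hsv=cv2.cvtColor(np.ascontiguousarray(p['pixels']),cv2.COLOR_RGB2HSV)
def rect(m,z,n):
    m=m.astype(np.uint8); k,lab,st,ce=cv2.connectedComponentsWithStats(m)
    i=1+np.argmax(st[1:,4]); pts=np.argwhere(lab==i)[:,::-1]
    W=np.array([ray(p,u,v,z)[:2] for u,v in pts],np.float32)*1000
    print(n,st[i,4],cv2.minAreaRect(W),'mean',W.mean(0))
for l,z in(('mould',.046),('jig',.016)):
    r=robot.outline_of(l,p)
    for q in r[:2]: rect(q['mask'],z,l+str(round(q['score'],2)))
h,s,v=[hsv[:,:,i].astype(int) for i in range(3)]
box=np.zeros(h.shape,bool); box[215:300,195:280]=1
rect(box&(s<60)&(v>150),.046,'mouldwhite')
rect(box&((h<10)|(h>172))&(s>130)&(v>60),.06,'tilered')
box[:]=0; box[200:302,355:457]=1
rect(box&((h<6)|(h>172))&(s>150)&(v>70),.085,'grip')
rect(box&(s<60)&(v>120),.016,'jigplate')
```

```text
(400, 400, 3) (400, 400, 3)
mould0.82 2603 ((562.102783203125, 189.82894897460938), (141.3668670654297, 149.36143493652344), 77.96571350097656) mean [558.7777  187.92764]
mould0.56 716 ((544.2396850585938, -250.17861938476562), (50.01380157470703, 166.3641357421875), 25.79153823852539) mean [ 536.9708  -236.86713]
jig0.69 4924 ((583.4113159179688, -234.94329833984375), (222.21859741210938, 202.61422729492188), 4.849581241607666) mean [ 578.1958  -209.18135]
mouldwhite 1334 ((566.74560546875, 196.8623046875), (112.59568786621094, 122.25786590576172), 78.18473815917969) mean [565.19476 196.82515]
tilered 575 ((564.8379516601562, 194.69970703125), (55.07591247558594, 63.43022537231445), 76.84651947021484) mean [564.51166 194.82683]
grip 38 ((567.4395141601562, -305.6841125488281), (14.544029235839844, 14.620779991149902), 89.72346496582031) mean [ 567.1802  -304.82324]
jigplate 3209 ((580.4647216796875, -206.34640502929688), (222.56881713867188, 140.0507354736328), 4.918431758880615) mean [ 583.52814 -206.47885]
```

View pics/crop.png

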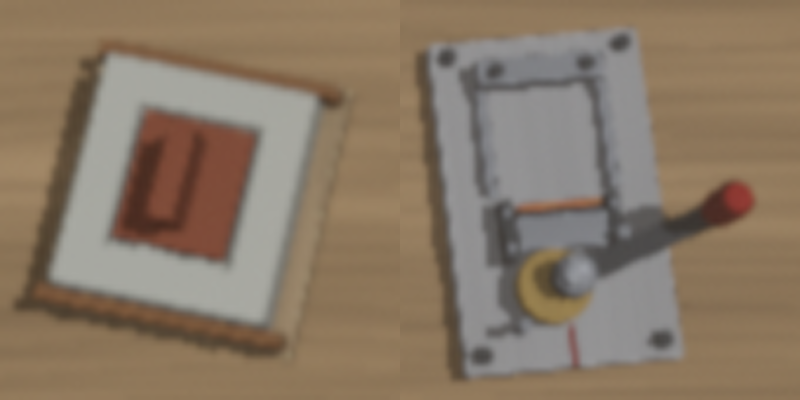

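The jig measures 222x140 with its centre at (0.5805,-0.206) and yaw +4.9°, which fits the given size. The tile is near (0.567,0.197) with yaw about -13°. I'll move above it now.

```bash
python3 -m inch '[[0.01,-0.025,0,0.92],[0.01,-0.025,0,0.92],[0.01,-0.025,0,0.92],[0.01,-0.025,0,0.92],[0.01,-0.025,0,0.92],[0.01,-0.025,0,0.92],[0.01,-0.025,0,0.92],[0.01,-0.025,0,0.92],[0.01,-0.025,0,0.92],[0.01,-0.025,0,0.92]]' 0.6 25
python3 -m inch '[[0.028,-0.0085,-0.006,0],[0.028,-0.0085,-0.006,0],[0.028,-0.0085,-0.006,0],[0.028,-0.0085,-0.006,0],[0.028,-0.0085,-0.006,0],[0.028,-0.0085,-0.006,0],[0.028,-0.0085,-0.006,0],[0.028,-0.0085,-0.006,0],[0.026,-0.0085,-0.006,0],[0,-0.0085,-0.006,0]]'
python3 - <<'E'
from h import *
p=shot('top'); I=p['pixels'][:,:,::-1]
q=shot('scene'); J=q['pixels'][:,:,::-1]
# points marked: predicted fin ends top for tile (.567,.197,.036) yaw -13.2
I=I.copy();J=J.copy();th=np.radians(-13.2)
a=cv2.resize(I[195:295,190:290],None,fx=4,fy=4,interpolation=cv2.INTER_CUBIC)
b=cv2.resize(J[230:330,337:437],None,fx=4,fy=4,interpolation=cv2.INTER_CUBIC)
def draw(im,P,o):
    for dx in(-25,25):
        for dy in(-7,7):
            X=[.567+.001*(dx*np.cos(th)-dy*np.sin(th)),.197+.001*(dx*np.sin(th)+dy*np.cos(th)),.086]
            u,v=(px(P,X)-o+.5)*4; cv2.circle(im,(int(u),int(v)),3,(255,255,0),1)
    for dx in(-35,35):
        for dy in(-30,30):
            X=[.567+.001*(dx*np.cos(th)-dy*np.sin(th)),.197+.001*(dx*np.sin(th)+dy*np.cos(th)),.048]
            u,v=(px(P,X)-o+.5)*4; cv2.circle(im,(int(u),int(v)),3,(0,255,0),1)
draw(a,p,np.array([190,195]));draw(b,q,np.array([337,230]))
cv2.imwrite('pics/c2.png',np.hstack([a,b]))
s=robot.read_state();print(s['tcp_pos'],s['ee_rot'],s['wrist_force'])
E
```

```text
time: 2.08
tcp_pos: [0.3172, 0.2814, 0.2148]
ee_rot: [3.141, -0.0, 1.346]
wrist_force: [-0.4, 0.4, 0.0]
opening: 0.0551
time: 2.92
tcp_pos: [0.5706, 0.1962, 0.154]
ee_rot: [3.139, -0.0, 1.343]
wrist_force: [-0.2, 0.4, 0.1]
opening: 0.0549
[0.56624749 0.19624997 0.15292098] [-3.13848722e+00  1.36141451e-03  1.34283332e+00] [-0.34841598  0.60213545  0.12034269]
```

View pics/c2.png

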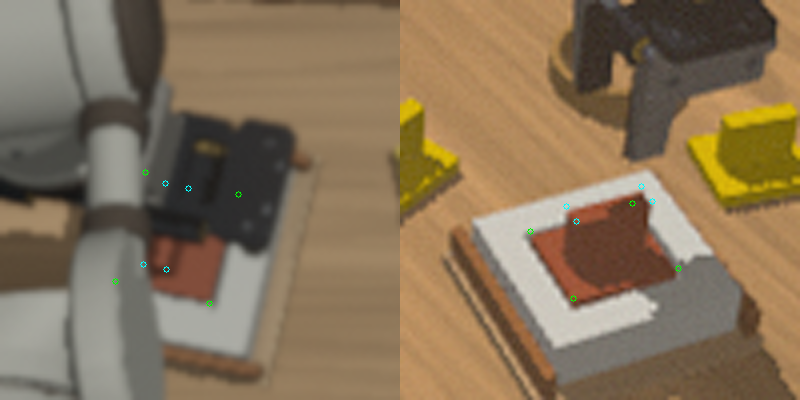

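The predicted outline fits the tile within about 2 mm (scene crop, base corners at (530,233), (573,303), (679,272)), and the fingers straddle the fin. I'll descend and grip.

```bash
python3 -m inch '[[0,0,-0.012,0],[0,0,-0.012,0],[0,0,-0.012,0],[0,0,-0.012,0],[0,0,-0.012,0],[0,0,-0.01,0],[0,0,-0.01,0],[0,0,-0.009,0],[0,0,-0.008,0],[0,0,0,0]]'
python3 -m inch '[[0,0,0,0],[0,0,0,0],[0,0,0,0],[0,0,0,0],[0,0,0,0],[0,0,0,0],[0,0,0,0],[0,0,0,0],[0,0,0,0],[0,0,0,0]]' 0 25
python3 -m inch '[[0,0,0.005,0],[0,0,0.01,0],[0,0,0.012,0],[0,0,0.012,0],[0,0,0.012,0],[0,0,0.012,0],[0,0,0.012,0],[0,0,0.01,0],[0,0,0.01,0],[0,0,0.005,0]]'
```

```text
time: 3.85
tcp_pos: [0.5656, 0.1973, 0.0554]
ee_rot: [-3.139, 0.001, 1.344]
wrist_force: [-0.6, 0.5, -0.2]
opening: 0.0553
time: 4.68
tcp_pos: [0.5671, 0.1976, 0.0579]
ee_rot: [3.141, -0.0, 1.345]
wrist_force: [-0.4, 0.4, 2.1]
opening: 0.0139
time: 5.52
tcp_pos: [0.5676, 0.1976, 0.1596]
ee_rot: [3.14, -0.001, 1.345]
wrist_force: [0.1, 0.2, -1.4]
opening: 0.0139
```

```bash
python3 -m inch '[[0.004,-0.02,0,0.9],[0.004,-0.02,0,0.9],[0.004,-0.02,0,0.9],[0.004,-0.02,0,0.9],[0.004,-0.02,0,0.9],[0.004,-0.02,0,0.9],[0,-0.02,0,0.9],[0,-0.02,0,0.9],[0,-0.02,0,0.9],[0,-0.02,0,0.9]]'
python3 -m inch '[[0.004,-0.022,0,0.9],[0.004,-0.022,0,0.9],[0.004,-0.022,0,0.9],[0.004,-0.022,0,0.9],[0.004,-0.022,0,0.9],[0.004,-0.022,0,0.9],[0,-0.022,0,0.9],[0,-0.022,0,0.9],[0,-0.02,0,0.9],[0,-0.005,0,0.8]]'
python3 -m inch '[[0,0,-0.01,0],[0,0,-0.01,0],[0,0,-0.01,0],[0,0,-0.01,0],[0,0,-0.01,0],[0,0,-0.01,0],[0,0,-0.01,0],[0,0,-0.01,0],[0,0,0,0],[0,0,0,0]]'
python3 - <<'E'
from h import *
p=shot('scene'); J=p['pixels'][:,:,::-1]
s=robot.read_state();print(s['tcp_pos'],s['ee_rot'],s['wrist_force'])
f=5;u0,v0=240,160
b=cv2.resize(J[v0:v0+110,u0:u0+130],None,fx=f,fy=f,interpolation=cv2.INTER_CUBIC)
th=s['ee_rot'][2]-np.pi/2;tj=np.radians(4.9);c=s['tcp_pos']
def mark(ox,oy,z,th,pts,col):
    for dx,dy in pts:
        X=[ox+.001*(dx*np.cos(th)-dy*np.sin(th)),oy+.001*(dx*np.sin(th)+dy*np.cos(th)),z]
        u,v=(px(p,X)-[u0,v0]+.5)*f; cv2.circle(b,(int(u),int(v)),3,col,1)
base=c[2]-.0579+.036
sq=[(a,e) for a in(-35,35) for e in(-30,30)]
mark(c[0],c[1],base+.012,th,sq,(0,255,0))
mark(c[0],c[1],base+.05,th,[(a,e) for a in(-25,25) for e in(-7,7)],(255,255,0))
mark(.5805,-.2063,.016,tj,[(a,e) for a in(-110,110) for e in(-70,70)],(255,0,255))
mark(.5805,-.2063,.033,tj,[(75,-36),(75,36)],(255,0,0))
cv2.imwrite('pics/c3.png',b)
E
```

```text
time: 6.35
tcp_pos: [0.5906, -0.0035, 0.1574]
ee_rot: [-3.141, -0.0, 1.502]
wrist_force: [-0.5, -0.5, -0.4]
opening: 0.0138
time: 7.18
tcp_pos: [0.6145, -0.2064, 0.1574]
ee_rot: [-3.141, 0.001, 1.655]
wrist_force: [0.1, 0.1, -1.2]
opening: 0.0139
time: 8.02
tcp_pos: [0.6144, -0.2032, 0.0767]
ee_rot: [-3.14, -0.001, 1.657]
wrist_force: [-0.4, 0.4, -1.4]
opening: 0.014
[ 0.61502133 -0.20357004  0.07765538] [3.14150119e+00 7.47657570e-05 1.65693084e+00] [ 0.02133344 -0.2669847  -1.09986564]
```

View pics/c3.png

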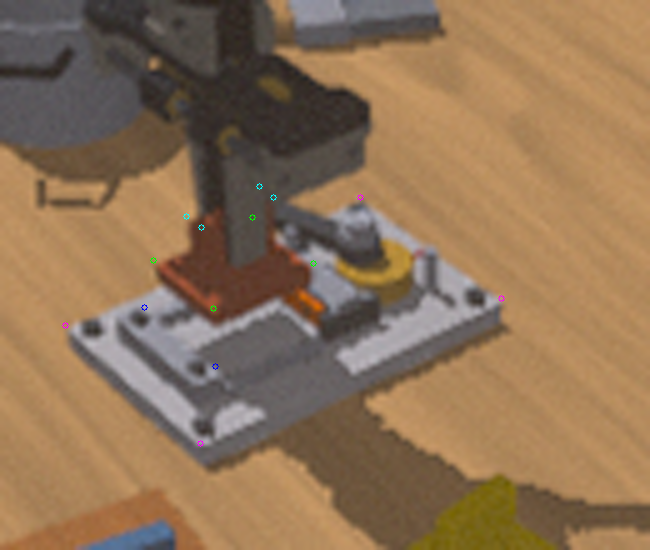

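In the scene crop, tile and jig marks share the same ~2 px calibration bias (tile corner (217,320) against mark (213,308); jig corner (208,455) against (200,443)). Their relative alignment is therefore good to about 1 mm, so I'll lower.

```bash
python3 -m inch '[[0,0,-0.006,0],[0,0,-0.006,0],[0,0,-0.006,0],[0,0,-0.006,0],[0,0,-0.005,0],[0,0,-0.004,0],[0,0,-0.003,0],[0,0,-0.002,0],[0,0,-0.001,0],[0,0,0,0]]'
python3 -m inch '[[0,0,-0.001,0],[0,0,-0.0005,0],[0,0,0,0],[0,0,0,0],[0,0,0,0],[0,0,0,0],[0,0,0,0],[0,0,0,0],[0,0,0,0],[0,0,0,0]]'
```

```text
time: 8.9
tcp_pos: [0.6149, -0.2035, 0.0385]
ee_rot: [-3.142, -0.0, 1.657]
wrist_force: [-0.4, -0.8, -1.5]
opening: 0.0136
time: 9.73
tcp_pos: [0.6153, -0.2038, 0.0379]
ee_rot: [3.141, 0.001, 1.657]
wrist_force: [-0.3, -0.0, 4.7]
opening: 0.0139
```

Floor contact (force rose from -1.5 to +4.7 N). I'll release gently and retreat straight up.

```bash
python3 -m inch '[[0,0,0,0],[0,0,0,0],[0,0,0,0],[0,0,0,0],[0,0,0,0],[0,0,0,0],[0,0,0,0],[0,0,0,0],[0,0,0,0],[0,0,0,0]]' 0.4
python3 -m inch '[[0,0,0.01,0],[0,0,0.012,0],[0,0,0.012,0],[0,0,0.012,0],[0,0,0.012,0],[0,0,0.012,0],[0,0,0.012,0],[0,0,0.012,0],[0,0,0.012,0],[0,0,0.01,0]]'
python3 -m inch '[[-0.005,-0.01,0,-7.1],[-0.005,-0.01,0,-7.1],[-0.005,-0.01,0,-7.1],[-0.005,-0.01,0,-7.1],[-0.005,-0.01,0,-7.1],[-0.005,-0.01,0,-7.1],[-0.005,-0.01,0,-7.1],[-0.005,-0.01,0,-7.1],[-0.005,-0.01,0,-7.1],[-0.004,-0.01,0,-7.1]]' 0.7
python3 - <<'E'
from h import *
p=shot('top'); q=shot('scene')
s=robot.read_state();print(s['tcp_pos'],s['ee_rot'])
tj=np.radians(4.9);piv=np.array([.5805,-.2063])-.0556*np.array([np.cos(tj),np.sin(tj)])
print('piv',piv,'grip nominal',piv+.1*np.array([np.cos(tj-1.24),np.sin(tj-1.24)]),'end',piv+.1*np.array([np.cos(tj-3.14),np.sin(tj-3.14)]))
for P,n in((p,'top'),(q,'scene')):
    for r in robot.find_in('lever_grip',P)[:2]: print(n,r['score'],w(P,r['at']).round(4))
    for r in robot.find_in('tile',P)[:4]: print(n,'tile',r['score'],w(P,r['at']).round(3))
a=cv2.resize(p['pixels'][200:300,355:455,::-1],None,fx=4,fy=4)
b=cv2.resize(q['pixels'][160:260,240:340,::-1],None,fx=4,fy=4)
cv2.imwrite('pics/c4.png',np.hstack([a,b]))
for P,n in((p,'t'),(q,'s')):
    hsv=cv2.cvtColor(np.ascontiguousarray(P['pixels']),cv2.COLOR_RGB2HSV).astype(int);h,sa,v=hsv[...,0],hsv[...,1],hsv[...,2]
    c=px(P,[.5656,-.3025,.074]); m=((h<6)|(h>172))&(sa>150)&(v>70); m=m&(np.hypot(*(np.indices(m.shape)[::-1]-c[:,None,None]))<22)
    if m.sum(): 
        vu=np.argwhere(m).mean(0); print(n,m.sum(),'pred',c,'seen',vu[::-1],ray(P,vu[1],vu[0],.074 if n=='s' else .088))
E
```

```text
time: 10.57
tcp_pos: [0.6149, -0.2035, 0.0371]
ee_rot: [3.142, 0.0, 1.657]
wrist_force: [0.9, -0.7, 0.2]
opening: 0.0365
time: 11.4
tcp_pos: [0.6152, -0.2036, 0.1548]
ee_rot: [3.141, 0.001, 1.657]
wrist_force: [0.3, -0.5, -0.1]
opening: 0.0365
time: 12.23
tcp_pos: [0.5655, -0.3039, 0.1534]
ee_rot: [-3.141, 0.0, 0.412]
wrist_force: [0.4, -0.8, -0.1]
opening: 0.0644
[ 0.56534887 -0.30479934  0.15346018] [3.14133397e+00 2.84320173e-04 4.15610405e-01]
piv [ 0.5251032  -0.21104918] grip nominal [ 0.56554272 -0.30250761] end [ 0.4254824  -0.21974955]
top tile 0.63 [ 0.609 -0.197  0.032]
top tile 0.63 [0.399 0.152 0.014]
top tile 0.58 [0.603 0.027 0.012]
scene 0.68 [ 0.5713 -0.176   0.0121]
scene tile 0.96 [0.411 0.164 0.006]
scene tile 0.84 [0.615 0.036 0.011]
scene tile 0.56 [ 0.622 -0.195  0.027]
scene tile 0.56 [ 0.569 -0.291  0.079]
s 84 pred [283.75680762 189.43770521] seen [284.08333333 189.47619048] [ 0.56487804 -0.30176169  0.074     ]
```

View pics/c4.png

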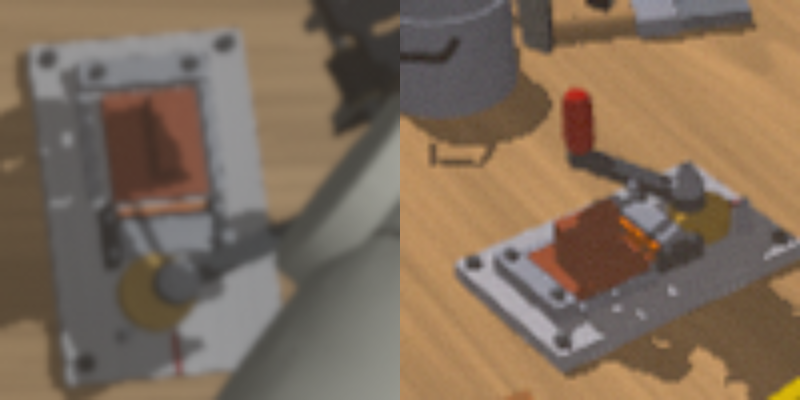

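The tile lies square in the nest (top crop (155,140), between pad and fence), and the red grip is at scene pixel (284,189), as predicted. I'll descend on it and pinch.

```bash
python3 -m inch '[[0,0,-0.01,0],[0,0,-0.011,0],[0,0,-0.011,0],[0,0,-0.011,0],[0,0,-0.011,0],[0,0,-0.011,0],[0,0,-0.011,0],[0,0,-0.01,0],[0,0,-0.006,0],[0,0,0,0]]'
python3 -m inch '[[0,0,0,0],[0,0,0,0],[0,0,0,0],[0,0,0,0],[0,0,0,0],[0,0,0,0],[0,0,0,0],[0,0,0,0],[0,0,0,0],[0,0,0,0]]' 0 30
```

```text
time: 13.37
tcp_pos: [0.5649, -0.3028, 0.059]
ee_rot: [-3.139, 0.001, 0.418]
wrist_force: [0.3, -0.5, -0.3]
opening: 0.0641
time: 14.2
tcp_pos: [0.566, -0.3036, 0.0613]
ee_rot: [3.141, -0.0, 0.418]
wrist_force: [-0.9, 0.4, 1.6]
opening: 0.0237
```

Run:
```python
import numpy as np
a=np.radians(4.9-np.degrees(1.24)-np.linspace(0,1.9,21)*180/np.pi)
P=.1*np.c_[np.cos(a),np.sin(a)];print(np.diff(P.round(4),axis=0).round(4).tolist())
```

```text
[[-0.0088, -0.0034], [-0.0092, -0.0025], [-0.0093, -0.0017], [-0.0095, -0.0008], [-0.0095, 0.0001], [-0.0094, 0.001], [-0.0093, 0.0019], [-0.0091, 0.0027], [-0.0088, 0.0037], [-0.0084, 0.0044], [-0.0079, 0.0052], [-0.0074, 0.006], [-0.0068, 0.0066], [-0.0062, 0.0072], [-0.0054, 0.0078], [-0.0047, 0.0083], [-0.0039, 0.0086], [-0.003, 0.009], [-0.0021, 0.0093], [-0.0013, 0.0094]]
```

```bash
python3 -m inch '[[-0.0088,-0.0034,0,-5.4],[-0.0092,-0.0025,0,-5.4],[-0.0093,-0.0017,0,-5.4],[-0.0095,-0.0008,0,-5.4],[-0.0095,0.0001,0,-5.4],[-0.0094,0.001,0,-5.4],[-0.0093,0.0019,0,-5.4],[-0.0091,0.0027,0,-5.4],[-0.0088,0.0037,0,-5.4],[-0.0084,0.0044,0,-5.4]]'
```

```text
time: 15.03
tcp_pos: [0.4748, -0.2992, 0.0615]
ee_rot: [3.14, -0.003, -0.53]
wrist_force: [1.6, -3.9, -1.9]
opening: 0.0235
```

```bash
python3 -m inch '[[-0.0079,0.0052,0,-5.4],[-0.0074,0.006,0,-5.4],[-0.0068,0.0066,0,-5.4],[-0.0062,0.0072,0,-5.4],[-0.0054,0.0078,0,-5.4],[-0.0047,0.0083,0,-5.4],[-0.0039,0.0086,0,-5.4],[-0.003,0.009,0,-5.4],[-0.0021,0.0093,0,-5.4],[-0.0013,0.0094,0,-5.4]]'
python3 -m inch '[[0,0,0,0],[0,0,0,0],[0,0,0,0],[0,0,0,0],[0,0,0,0],[0,0,0,0],[0,0,0,0],[0,0,0,0],[0,0,0,0],[0,0,0,0]]'
python3 - <<'E'
from h import *
p=shot('top'); q=shot('scene'); s=robot.read_state()
d=s['tcp_pos'][:2]-[.5251,-.21105]
print(s['tcp_pos'],s['wrist_force'],s['opening'],'r',np.hypot(*d),'value',(np.radians(4.9)-1.24-np.arctan2(d[1],d[0]))%6.2832)
a=cv2.resize(p['pixels'][200:300,355:455,::-1],None,fx=4,fy=4)
b=cv2.resize(q['pixels'][160:260,250:350,::-1],None,fx=4,fy=4)
cv2.imwrite('pics/c5.png',np.hstack([a,b]))
E
```

```text
time: 15.87
tcp_pos: [0.4232, -0.222, 0.0613]
ee_rot: [3.135, -0.002, -1.471]
wrist_force: [-12.3, -6.2, 7.7]
opening: 0.0237
time: 16.7
tcp_pos: [0.4233, -0.222, 0.0613]
ee_rot: [3.135, -0.001, -1.466]
wrist_force: [-12.4, -6.3, 7.7]
opening: 0.0236
[ 0.42324035 -0.22199827  0.06130189] [-14.5521216   -4.08848852   7.94388591] 0.02314242084934823 r 0.10244634282026079 value 1.8800409322594989
```

View pics/c5.png

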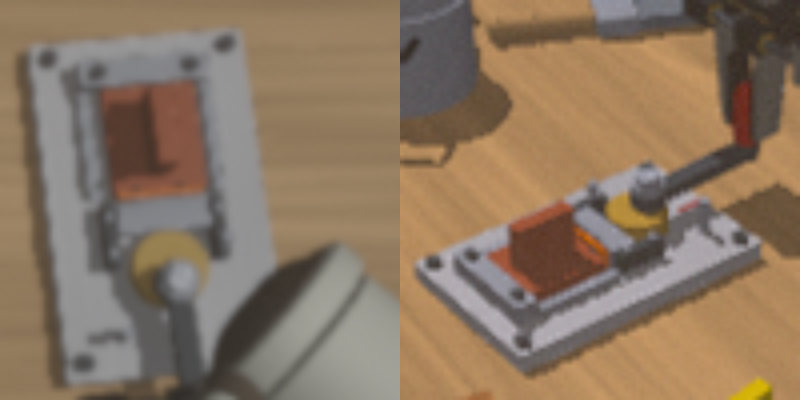

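The lever lies along the plate's red line (top crop (178,280) to (190,380)), and the pad has pushed the tile against the fence. The angle is about 1.88–1.93. I'll ease the radial pull slightly, recheck and hand in.

```bash
python3 -m inch '[[0.0005,0,0,0],[0.0005,0,0,0],[0.0005,0,0,0],[0,0,0,0],[0,0,0,0],[0,0,0,0],[0,0,0,0],[0,0,0,0],[0,0,0,0],[0,0,0,0]]'
python3 - <<'E'
from h import *
p=shot('top'); s=robot.read_state();print(s['tcp_pos'],s['wrist_force'],s['opening'])
hsv=cv2.cvtColor(np.ascontiguousarray(p['pixels']),cv2.COLOR_RGB2HSV).astype(int);h,sa,v=hsv[...,0],hsv[...,1],hsv[...,2]
m=(((h<12)|(h>172))&(sa>110)); b=np.zeros_like(m); b[215:252,372:412]=1
W=np.array([ray(p,u,v_,.035)[:2] for v_,u in np.argwhere(m&b)],np.float32)*1000
print('tile rect',cv2.minAreaRect(W))
t=np.radians(4.9);d=np.array(cv2.minAreaRect(W)[0])-[580.5,-206.3]
print('in jig',d[0]*np.cos(t)+d[1]*np.sin(t),-d[0]*np.sin(t)+d[1]*np.cos(t))
E
```

```text
time: 17.63
tcp_pos: [0.4233, -0.2221, 0.0613]
ee_rot: [3.132, -0.001, -1.465]
wrist_force: [-19.6, -5.0, 11.7]
opening: 0.0234
[ 0.42330964 -0.22212589  0.06126771] [-19.61210316  -5.87635656  11.28295841] 0.02337592222765468
tile rect ((616.1058349609375, -202.16574096679688), (69.4964370727539, 56.10832595825195), 4.743837356567383)
in jig 35.82884186634888 1.077808672866519
```

The pull grew, so the lever is pushing outward and I eased the wrong way. I'll move 4 mm outward, and check the tile's x against the fence with a visual overlay.

```bash
python3 -m inch '[[-0.001,0,0,0],[-0.001,0,0,0],[-0.001,0,0,0],[-0.001,0,0,0],[0,0,0,0],[0,0,0,0],[0,0,0,0],[0,0,0,0],[0,0,0,0],[0,0,0,0]]'
python3 - <<'E'
from h import *
p=shot('top'); q=shot('scene'); s=robot.read_state();print(s['tcp_pos'],s['wrist_force'],s['opening'])
f=8;t=np.radians(4.9)
def view(P,u0,v0,off):
    b=cv2.resize(P['pixels'][v0:v0+60,u0:u0+50,::-1],None,fx=f,fy=f,interpolation=cv2.INTER_CUBIC)
    def mk(x,y,z,c):
        X=[.5805+x*np.cos(t)-y*np.sin(t),-.2063+x*np.sin(t)+y*np.cos(t),z];u,v=(px(P,X)-[u0,v0]+off+.5)*f;cv2.circle(b,(int(u),int(v)),4,c,1)
    for y in(-.03,.03):
        for x in(.005,.075): mk(x,y,.028,(0,255,0))
    for y in(-.007,.007):
        for x in(.015,.065): mk(x,y,.066,(255,255,0))
    for y in(-.036,.036): mk(.075,y,.033,(255,0,0))
    return b
cv2.imwrite('pics/c6.png',np.hstack([view(p,368,205,0),view(q,268,190,np.array([.8,2.]))]))
E
```

```text
time: 18.52
tcp_pos: [0.4231, -0.2214, 0.0614]
ee_rot: [3.14, -0.001, -1.467]
wrist_force: [-4.4, -5.1, 3.2]
opening: 0.0236
[ 0.42307659 -0.22133932  0.06133991] [-3.39328468 -4.08817794  2.72121288] 0.023565112595135
```

View pics/c6.png

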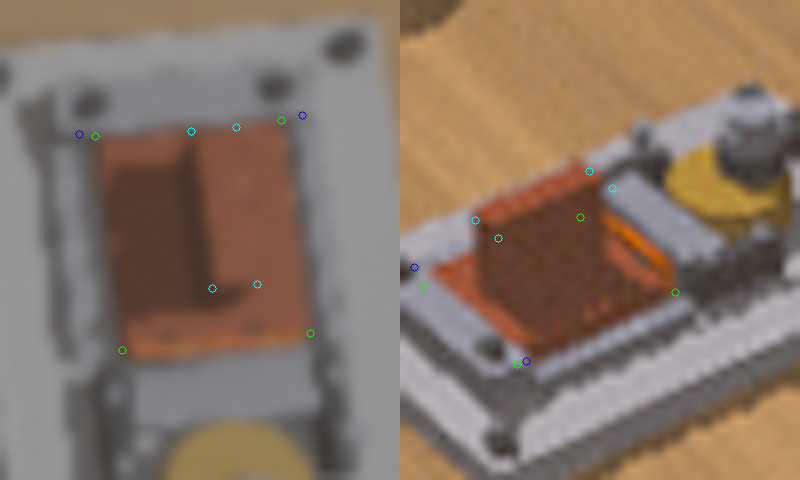

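In both views the tile is flush with the fence (top crop edge (96,136)–(281,122)) with the pad against its near end. Wrist force is down to about 6 N, so I'm handing in.

```bash
python3 -c "
from rig import robot
print(robot.sign_off()); s=robot.read_state(); print(s['time'],s['tcp_pos'],s['opening'])"
```

```text
the job is handed in; nothing more can be done
None
the job is handed in; nothing more can be done
```

I lifted the tile out by its fin and laid it in the nest with about 5 N of contact. I then let go, pinched the lever grip and swung it to the high point. The job was handed in at about 18.6 s with the fingers still holding the lever; no verdict was reported.

**Last checks:**
- **Lever:** the angle from the finger position is about 1.9 rad (1.88 to 1.93 depending on the estimate; target 1.7 to 2.1).
- **Grip and force:** the opening was 23.6 mm on the 24 mm grip, with the grip set to 30 N. The wrist force was about 6 N.
- **Tile:** in both camera views the tile is flush against the fence, square, and pressed by the pad. I could not read the pad force directly.

**Checks that disagreed:**
- **Tile position:** a rough colour measurement put the tile centre at 35.8 mm in the jig, where 40 was expected. I think it took in the orange pad, and the overlay of the expected outline showed the tile against the fence.
- **Radial pull:** my first attempt to ease it went the wrong way and raised the wrist force to about 23 N. I corrected that before handing in.

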